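# Unbolt and open the blade cupboard

## Task

Open up the little white cupboard on the bench. Lift the bolt's brass-knobbed handle clear of its notch, slide the bolt back until it comes up against its stop, and turn the handle down into the second notch so that the bolt stays drawn; then swing the door well open, 65 degrees or more, and leave it so. Do not disturb the tools and tins lying about, or those on top of the cupboard.

Things in the scene. Friction and masses are not known exactly. Their poses are not given: they have to be found in the camera images.
- cupboard: Fixed little white plank cupboard. Origin: centre of its underside, on the table; z up, the front (door side) looks along its own -x, y runs along the front. 380 mm wide (y -190..190); the door's outer face is the plane x = -118 mm. The top board (420 mm wide, z 250..272 mm) juts 37 mm out over the door's face, so an upright tool cannot reach the bolt: lean it 25 to 45 degrees outward.
- door (a joint): Door hinge, rad: 0 shut, grows as the door swings out from the front (clockwise seen from above), stop at 1.9. It stays where it is left (friction about 0.08 N m). The door cannot open until the bolt is drawn. Panel 296 mm wide, 18 mm thick, from 22 to 248 mm above the table, its top 2 mm under the top board.
- door_hinge (a point): Point on the door's vertical hinge axis, 248 mm above the table, in the door's outer face: at x = -118, y = +148 mm in the cupboard's frame.
- door_edge (a point): Top corner of the door's free edge, on its outer face, 248 mm above the table, 296 mm from the hinge axis (cupboard y = -148 mm when shut).
- bolt (a joint): Barrel bolt on the door's outer face, m: 0 shut (rod end 32 mm past the door's edge). It is drawn along the door towards the hinge (cupboard +y while shut), friction 2 N, until its stem meets the end stop of a black catch plate, at 0.034 to 0.046: the plate is screwed on anew each time, its place is not reported, so feel for it. The rod is out of the keeper from 0.024. May start 1.5 mm drawn.
- handle (a joint): Turn of the bolt's handle about the rod, rad: 0 down in a notch (outward, 60 degrees below level), 1.05 level, straight out from the door; stop at 1.5. Passes over the land between the notches from 0.72 up; goes right down only in the shut notch (bolt 0 to 0.0025) or the open notch, the last 3 mm before the end stop. Stiff: stays at any angle, turns with 1 N at the knob. May start 0.25 up.
- bolt_axis (a point): Point on the rod's axis from which the handle springs; it slides with the bolt. The axis is level, along the door, 14 mm out from its outer face and 170 mm above the table; bolt shut and door shut it lies at cupboard x = -132, y = -105 mm. The steel rod is 12 mm thick.
- knob (a point): Centre of the rounded brass knob at the end of the handle, 18 mm thick, 32 mm long along the handle, 42 mm from the rod's axis, on an 8 mm stem. With the handle down it is 35 mm out from the door's face and 134 mm above the table. The notches are gaps in a lip 30 mm deep, 148 to 159 mm above the table; the catch plate's end stop, 10 mm thick, stands 30 mm out from the door.
- hammer: Bystander: claw hammer about 300 mm long, lying on the cupboard's top board. Origin at its underside.
- screw_tin: Bystander: green-banded tin, 72 mm across, 75 mm high, standing on the cupboard's top board. Origin at its underside.
- drill: Bystander: orange and black cordless drill, about 195 mm high, standing on its battery. Origin at its underside.
- spray: Bystander: blue spray bottle with white head, 72 mm across, 205 mm high. Origin at its underside.
- tape: Bystander: yellow and black tape measure, 76 x 36 x 68 mm. Origin at its underside.
- brush: Bystander: paint brush 220 mm long, lying flat. Origin at its underside.
- offcut: Bystander: pine offcut 140 x 89 x 38 mm. Origin at its underside.

How it is judged:
By the outcome, as a careful person would: the job done as asked, in the order asked, and still so for the second after the job is handed in, with the robot touching nothing.
It also fails if it takes over 62 s, if anything falls off the work surface, if the arm or the gripper's body presses on something with over 40 N, if the wrist force passes 120 N, or if a joint passes its speed limit or range.

## Robot

A 6-joint arm with a two-finger parallel gripper is mounted at the origin on the work surface. World frame = base frame: x ahead of the robot, y to its left, z up, the work surface at z = 0. Lengths are in m, angles in rad, forces in N, time in s.
With the tool pointing down it reaches from about 0.25 to 0.725 m from the base axis. Payload 4 kg.
Tool frame: the origin (TCP) lies between the finger pads; the fingertips stand 17 mm ahead of it and the grasp point (between the pads) lies 2 mm behind it; z points along the fingers, x is the direction in which the jaws open and shut, and the axes are right-handed (so a half turn about z gives the same grasp; the last joint's range is limited). The gripper opens to 85 mm and grips with 20 to 120 N. Pads are 22 mm wide; open, the fingers measure 114 mm over their backs; the gripper's body (76 mm by 85 mm) begins 54 mm behind the grasp point. The pads swing forward as they close: fully open they stand 13 mm farther back than shut.
Start: joints at [-1.275, 0.241, 0.005, 1.335, 0, 1.571], TCP at [0.146, -0.478, 0.248] pointing down, gripper open.
Joint ranges: [-2.72, 2.72], [-1.05, 1.87], [-1.09, 1.28], [-1.99, 2.15], [-1.42, 1.44], [-3.14, 3.14]. Speed limits (rad/s): [2.79, 2.79, 3.14, 3.14, 3.14, 3.14].

## Interface

Orientations are given as a unit quaternion [x, y, z, w].
In Python, from workcell import telemetry, cams, workorder gives the robot as it stands. The module is installed in compiled form; this text tells all that it offers.
- The arm moves only by the tool apply_moves, never from a script. Its argument "moves" is a list that holds one entry, the list of rows, each a list of 4 numbers: the shift along the tool's x, y, z in mm, then the turn about the tool's z in degrees. A call has exactly 10 rows; each row shifts and turns the pose as measured when the row begins, along the tool's axes as they then stand; what a row does not reach is not made up. A row lasts 1/10 s, in which the tool goes at most 50 mm and 8.59 degrees, less where a joint would pass 70% of its speed; a pose out of reach is approached as far as the arm can. A call with a gripper value outside its range is refused whole. "hand" is the gripper's target within -1 to 1 (fully open at 1, half-way at 0, shut at -1), set as the call begins (left out, the last holds). The fingers move at their own pace and stop on an object; the grip force is fixed at half the most. Time passes only in rows, so rows that do not move let the fingers close, or fill a call up. It gives the time, the measured TCP pose, the force and the opening at its end, in the units of the state.
- telemetry.get_obs(): the state, without advancing time (a new reading comes with each control period).
- cams.camera(name): name is "scene" or "top" or "wrist"; returns a dict with "color" (420x560x3 uint8, red, green, blue), "fovy" (degrees; the focal length in pixels is half the picture's height over the tangent of half this angle, whatever the lens; pixels are square), "cx", "cy" (the principal point, pixels), "camera_from_world" (4x4, takes a point from world to camera coordinates). Camera axes: x right, y down, z forward; pixel columns grow to the right and rows downward; lengths in m; the calibration is good to about 2 mm. A picture is of the moment at which its call begins. There is no depth.
- workorder.job_done(): hands the job in, once; it reports no verdict.
The state is a dict: "clock": time; "joint_pos": joint angles; "joint_vel": joint speeds; "tau": joint torques, N m; "eef_pos": TCP position; "tool_rot": TCP orientation; "ft_force": force on the tool from outside, world axes, zero at the start; "ft_torque": the same for the moment, N m; "grip_width": finger opening in m.
Only numpy, scipy, OpenCV 4.12 (cv2) and the standard library are available. Lean on these libraries where they do the work, as an engineer would, in place of code of your own. Each camera call takes 0.05 s, during which the arm holds its last target. There are 200 camera calls.

## Working session

There is one attempt and no reset: what is moved stays moved. The work goes in short steps, Python scripts to look and compute and a tool call to move; the robot and the scene stay as the last step left them, time stands still between calls to the robot, and variables do not carry over. Pictures are saved under pics/ and viewed, about 8 in all and at most 12, crops included, and the job is handed in when it is done.

Besides the shell and the picture viewer there is one more tool, called after "Emit:" as a command line: name --argument value ..., lists and objects as JSON in quotes. apply_moves: Moves the arm, as the interface text tells. Its arguments: {"type":"object","properties":{"moves":{"type":"array"},"hand":{"type":"number"}},"required":["moves"]}

```bash
mkdir -p pics; python3 - <<'E'
from workcell import telemetry, cams
import cv2,json,numpy as np
o=telemetry.get_obs()
for k,v in o.items(): print(k,np.round(v,4).tolist())
for n in("scene","top","wrist"):
    c=cams.camera(n); cv2.imwrite(f"pics/{n}0.png",c["color"][...,::-1])
    np.savez(f"pics/{n}0.npz",**{k:c[k] for k in("fovy","cx","cy","camera_from_world")})
    print(n,c["fovy"],c["cx"],c["cy"],np.round(np.linalg.inv(c["camera_from_world"]),3).tolist())
E
```

```text
clock 0.0
joint_pos [-1.275, 0.2414, 0.0037, 1.3352, -0.0, 1.5708]
joint_vel [0.0018, -0.0, -0.0007, 0.001, 0.001, 0.0009]
tau [-0.0001, -37.2322, 25.2406, 0.017, 0.0001, -0.0]
eef_pos [0.1456, -0.4777, 0.2474]
tool_rot [0.8036, -0.5952, -0.0008, -0.0006]
ft_force [-0.2361, 1.221, -0.7287]
ft_torque [-0.0282, -0.0111, -0.0121]
grip_width 0.0853
scene 57.32274895311391 279.0913689387385 211.22601669758032 [[0.786, 0.533, -0.314, 0.885], [0.618, -0.673, 0.406, -0.492], [0.005, -0.513, -0.858, 1.199], [0.0, 0.0, 0.0, 1.0]]
top 50.957320329011594 270.44427851237236 214.52766314424818 [[-0.012, -0.99, 0.139, 0.332], [-1.0, 0.011, -0.013, 0.01], [0.011, -0.14, -0.99, 1.407], [0.0, 0.0, 0.0, 1.0]]
wrist 71.9844454238384 283.8949371898312 213.6449452367697 [[0.29, -0.911, -0.293, 0.221], [-0.957, -0.277, -0.088, -0.455], [-0.001, 0.306, -0.952, 0.374], [0.0, 0.0, 0.0, 1.0]]
```

View pics/scene0.png

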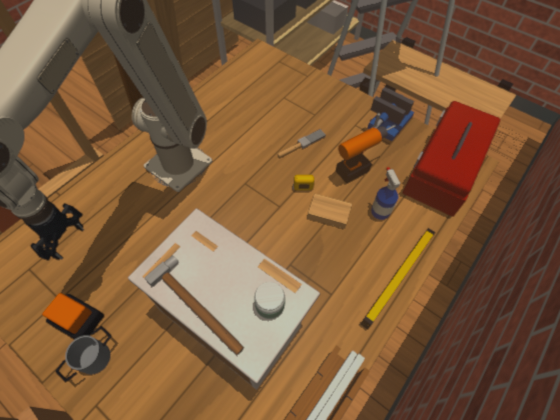

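View pics/top0.png

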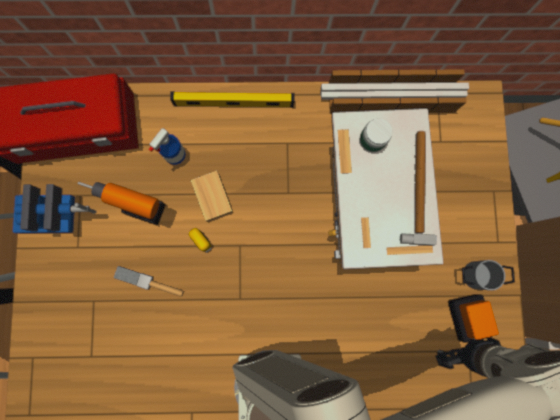

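```bash
python3 - <<'E'
import cv2,numpy as np
t=cv2.imread("pics/top0.png");s=cv2.imread("pics/scene0.png")
a=cv2.resize(t[95:285,320:450],None,fx=3,fy=3,interpolation=cv2.INTER_CUBIC)
b=cv2.resize(s[200:390,125:325],None,fx=2,fy=2,interpolation=cv2.INTER_CUBIC)
im=np.zeros((570,800,3),np.uint8);im[:570,:390]=a;im[:380,400:800]=b
cv2.imwrite("pics/crop1.png",im)
# white polygon corners
for n,i,r in(("top",t,(95,285,300,460)),("scene",s,(195,395,120,330))):
    g=i[r[0]:r[1],r[2]:r[3]]; h=cv2.cvtColor(g,cv2.COLOR_BGR2HSV)
    m=((h[...,1]<60)&(h[...,2]>120)).astype(np.uint8)
    c=max(cv2.findContours(m,0,2)[0],key=cv2.contourArea); q=cv2.convexHull(c)
    p=cv2.approxPolyDP(q,6,True)[:,0]+[r[2],r[0]];print(n,p.tolist())
E
```

```text
top [[427, 109], [442, 263], [344, 268], [332, 114]]
scene [[196, 209], [318, 292], [257, 382], [129, 279]]
```

View pics/crop1.png

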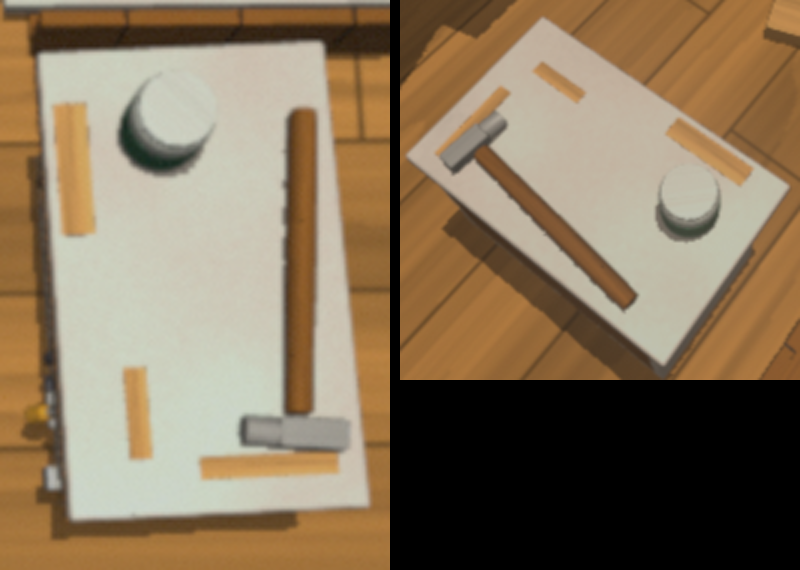

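```bash
cat > h.py <<'E'
import numpy as np
from scipy.optimize import least_squares
from scipy.spatial.transform import Rotation as R
def cam(f):
    d=np.load(f);return d
def proj(d,p):
    p=np.atleast_2d(p);T=d["camera_from_world"];q=p@T[:3,:3].T+T[:3,3]
    f=210/np.tan(np.radians(float(d["fovy"]))/2)
    return np.c_[q[:,0]/q[:,2]*f+float(d["cx"]),q[:,1]/q[:,2]*f+float(d["cy"])]
def ray(d,uv,z):
    T=np.linalg.inv(d["camera_from_world"]);f=210/np.tan(np.radians(float(d["fovy"]))/2)
    v=T[:3,:3]@[(uv[0]-float(d["cx"]))/f,(uv[1]-float(d["cy"]))/f,1];o=T[:3,3]
    return o+v*(z-o[2])/v[2]
def cw(P,c):  # cupboard->world, P=(x,y,yaw), metres
    c=np.atleast_2d(c);k,s=np.cos(P[2]),np.sin(P[2])
    return np.c_[P[0]+k*c[:,0]-s*c[:,1],P[1]+s*c[:,0]+k*c[:,1],c[:,2]]
E
python3 - <<'E'
from h import *
t=cam("pics/top0.npz");s=cam("pics/scene0.npz")
tp=np.array([[332.7,112.7],[343.3,268.3],[443.3,263.3],[428,108.7]])
sp=np.array([[319.5,293],[196.5,208.5],[128.5,277.5],[255.5,382]])
def f(v):
    P=v[:3];c=cw(P,[[-.155,.21,.272],[-.155,-.21,.272],[v[3],-.21,.272],[v[3],.21,.272]])
    return np.r_[(proj(t,c)-tp).ravel(),(proj(s,c)-sp).ravel()]
r=least_squares(f,[.4,-.25,-1.57,.15]);print(r.x,np.round(r.fun.reshape(-1,2),1).tolist())
for n in range(2):
    d=(t,s)[n]
P=r.x[:3];np.save("P.npy",P)
for n,c in dict(hinge=[-.118,.148,.248],edge=[-.118,-.148,.248],axis=[-.132,-.105,.17],knob=[-.153,-.105,.134]).items(): print(n,np.round(cw(P,c)[0],4),proj(t,cw(P,c)).round(1))
for n,u,z in(("orange",(475,318),.05),("pot",(487,275),.05),("drill",(130,200),.1),("spray",(170,150),.1),("offcut",(211,195),.038),("tape",(200,238),.06),("brush",(150,280),.01),("tin",(376,133),.347),("knobpix",(332.5,232.5),.134),("knobpix",(332.5,232.5),.15)):
    print(n,ray(t,u,z).round(3))
E
```

```text
[ 0.56665258 -0.3388763  -1.53946208  0.10179619] [[0.4, -1.6], [0.2, -0.3], [-0.3, 0.3], [-0.2, -1.1], [0.3, -0.4], [-1.1, -1.4], [-2.0, -1.3], [0.7, 0.5]]
hinge [ 0.7109 -0.2163  0.248 ] [[346.7 135.6]]
edge [ 0.415  -0.2256  0.248 ] [[354.3 243.9]]
axis [ 0.4576 -0.2102  0.17  ] [[342.8 230.9]]
knob [ 0.4569 -0.1892  0.134 ] [[333.5 232.5]]
orange [ 0.201 -0.623  0.05 ]
pot [ 0.329 -0.67   0.05 ]
drill [0.565 0.413 0.1  ]
spray [0.718 0.297 0.1  ]
offcut [0.589 0.179 0.038]
tape [0.452 0.209 0.06 ]
brush [0.326 0.371 0.01 ]
tin [ 0.685 -0.271  0.347]
knobpix [ 0.457 -0.186  0.134]
knobpix [ 0.455 -0.184  0.15 ]
```

Emit:
apply_moves --moves '[[[20, 16, -12, 0], [20, 16, -12, 0], [20, 16, -12, 0], [20, 16, -12, 0], [20, 16, -12, 0], [30, 8, 0, 0], [30, 8, 0, 0], [30, 8, 0, 0], [30, 8, 0, 0], [30, 8, 0, 0]]]' --hand 0

```text
clock: 1.15
eef_pos: [0.1003, -0.7473, 0.2992]
tool_rot: [0.804, -0.594, -0.001, -0.0]
ft_force: [9.4, -71.8, 72.9]
grip_width: 0.0428
```

```bash
cat > st.py <<'E'
from h import *
from workcell import telemetry
o=telemetry.get_obs();P=np.load("P.npy")
r=R.from_quat(o["tool_rot"]);M=r.as_matrix();p=np.array(o["eef_pos"])
C=np.array([[np.cos(P[2]),-np.sin(P[2]),0],[np.sin(P[2]),np.cos(P[2]),0],[0,0,1]])
pc=C.T@(p-[P[0],P[1],0]);Mc=C.T@M
if __name__=="__main__":
    print("t",round(o["clock"],2),"q",np.round(o["joint_pos"],3),"w",round(o["grip_width"],4),"F",np.round(o["ft_force"],1))
    print("p",p.round(4),"cup mm",(pc*1e3).round(1));print("cup axes x",Mc[:,0].round(3),"y",Mc[:,1].round(3),"z",Mc[:,2].round(3))
E
python3 st.py
```

```text
t 1.15 q [-1.437e+00  9.150e-01  1.276e+00  1.933e+00 -1.000e-03  1.407e+00] w 0.0428 F [  9.4 -71.8  72.9]
p [ 0.1003 -0.7473  0.2992] cup mm [ 393.6 -478.9  299.2]
cup axes x [ 0.965  0.263 -0.001] y [ 0.263 -0.965  0.001] z [-0.001 -0.001 -1.   ]
```

Emit:
apply_moves --moves '[[[0, 0, 0, 0], [6, 0, 0, 0], [6, 0, 0, 0], [8, 0, 0, 0], [10, 0, 0, 0], [12, 0, 0, 0], [14, 0, 0, 0], [14, 0, 0, 0], [14, 0, 0, 0], [14, 0, 0, 0]]]'

```text
clock: 2.15
eef_pos: [0.1225, -0.7879, 0.263]
tool_rot: [0.804, -0.594, 0.02, 0.021]
ft_force: [-0.2, 0.2, 0.2]
grip_width: 0.0423
```

```bash
python3 st.py
```

```text
t 2.15 q [-1.416e+00  9.630e-01  1.275e+00  1.825e+00 -1.000e-03  1.428e+00] w 0.0423 F [-0.2  0.2  0.2]
p [ 0.1225 -0.7879  0.263 ] cup mm [ 434.9 -458.   263. ]
cup axes x [0.963 0.263 0.057] y [ 0.263 -0.965  0.009] z [ 0.057  0.006 -0.998]
```

Emit:
apply_moves --moves '[[[20, 5, -10, 0], [25, 7, -12, 0], [30, 8, -15, 0], [35, 10, -20, 0], [40, 11, -20, 0], [40, 11, -20, 0], [40, 11, -20, 0], [40, 11, -20, 0], [40, 11, -20, 0], [40, 11, -20, 0]]]'

```text
clock: 3.15
eef_pos: [0.0932, -0.8673, 0.3669]
tool_rot: [0.789, -0.584, 0.13, 0.136]
ft_force: [0.1, -0.4, -0.2]
grip_width: 0.0425
```

```bash
python3 st.py
```

```text
t 3.15 q [-1.466  0.86   1.274  1.607  0.008  1.38 ] w 0.0425 F [ 0.1 -0.4 -0.2]
p [ 0.0932 -0.8673  0.3669] cup mm [ 513.3 -489.8  366.9]
cup axes x [0.896 0.255 0.364] y [ 0.25  -0.966  0.063] z [ 0.368  0.035 -0.929]
```

Emit:
apply_moves --moves '[[[30, 6, -15, 0], [40, 6, -20, 0], [40, 6, -20, 0], [40, 6, -20, 0], [40, 6, -20, 0], [20, 0, -10, 0], [0, 0, 0, 0], [-10, 0, -10, 0], [-20, 0, -20, 0], [-25, 0, -25, 0]]]'

```text
clock: 4.15
eef_pos: [0.0879, -0.809, 0.478]
tool_rot: [0.773, -0.571, 0.191, 0.201]
ft_force: [-0.8, -0.4, -0.3]
grip_width: 0.043
```

```bash
python3 st.py
```

```text
t 4.15 q [-1.466  0.507  0.837  1.34   0.011  1.38 ] w 0.043 F [-0.8 -0.4 -0.3]
p [ 0.0879 -0.809   0.478 ] cup mm [ 454.8 -493.2  478. ]
cup axes x [0.814 0.25  0.524] y [ 0.238 -0.967  0.092] z [ 0.53   0.05  -0.847]
```

```bash
cat > plan.py <<'E'
from st import *
import sys
# args: world target x y z, total turn deg, rows
def rows(tgt,turn,n,frame="w"):
    tgt=np.array(tgt)
    if frame=="c": tgt=cw(P,tgt)[0]
    d=(tgt-p)*1e3/n; A=M.copy()
    for i in range(n):
        print((A.T@d).round(1).tolist()+[round(turn/n,1)]); A=A@R.from_euler("z",turn/n,degrees=True).as_matrix()
if __name__=="__main__":
    a=[float(v) for v in sys.argv[2:]];rows(a[:3],a[3],int(a[4]),sys.argv[1])
E
python3 plan.py w .3 -.42 .48 -75 10
```

```text
[-25.4, -30.7, -19.3, -7.5]
[-21.2, -33.8, -19.3, -7.5]
[-16.6, -36.3, -19.3, -7.5]
[-11.7, -38.1, -19.3, -7.5]
[-6.6, -39.3, -19.3, -7.5]
[-1.4, -39.9, -19.3, -7.5]
[3.8, -39.7, -19.3, -7.5]
[8.9, -38.9, -19.3, -7.5]
[13.9, -37.4, -19.3, -7.5]
[18.7, -35.2, -19.3, -7.5]
```

Emit:
apply_moves --moves '[[[-25, -31, -19, -7.5], [-21, -34, -19, -7.5], [-17, -36, -19, -7.5], [-12, -38, -19, -7.5], [-7, -39, -19, -7.5], [-1, -40, -19, -7.5], [4, -40, -19, -7.5], [9, -39, -19, -7.5], [14, -37, -19, -7.5], [19, -35, -19, -7.5]]]'

```text
clock: 5.15
eef_pos: [0.2947, -0.4026, 0.4699]
tool_rot: [0.961, 0.039, 0.02, 0.274]
ft_force: [1.4, -0.3, -0.6]
grip_width: 0.0425
```

```bash
python3 st.py; python3 plan.py w .44 -.03 .36 -10 10
```

```text
t 5.15 q [-0.738 -0.106  0.063  1.303 -0.354  0.672] w 0.0425 F [ 1.4 -0.3 -0.6]
p [ 0.2947 -0.4026  0.4699] cup mm [  55.2 -273.9  469.9]
cup axes x [-0.054  0.998  0.018] y [0.849 0.037 0.527] z [ 0.526  0.044 -0.85 ]
[17.5, -36.4, -9.3, -1.0]
[18.1, -36.1, -9.3, -1.0]
[18.7, -35.8, -9.3, -1.0]
[19.4, -35.5, -9.3, -1.0]
[20.0, -35.1, -9.3, -1.0]
[20.6, -34.8, -9.3, -1.0]
[21.2, -34.4, -9.3, -1.0]
[21.8, -34.0, -9.3, -1.0]
[22.4, -33.7, -9.3, -1.0]
[23.0, -33.3, -9.3, -1.0]
```

Emit:
apply_moves --moves '[[[17, -37, -9, 0.3], [17, -37, -9, 0.3], [17, -37, -9, 0.3], [17, -37, -9, 0.3], [17, -37, -9, 0.3], [17, -37, -9, 0.3], [17, -37, -9, 0.3], [17, -37, -9, 0.3], [17, -37, -9, 0.3], [17, -37, -9, 0.3]]]'

```text
clock: 6.15
eef_pos: [0.447, -0.0125, 0.3543]
tool_rot: [0.961, 0.015, 0.032, 0.275]
ft_force: [0.1, -0.1, 0.6]
grip_width: 0.0423
```

```bash
python3 - <<'E'
from workcell import cams
import cv2,numpy as np
from h import *
c=cams.camera("wrist");cv2.imwrite("pics/w1.png",c["color"][...,::-1]);np.savez("pics/w1.npz",**{k:c[k] for k in("fovy","cx","cy","camera_from_world")})
P=np.load("P.npy")
print(proj(c,cw(P,[[-.153,-.105,.134],[-.132,-.105,.17],[-.118,-.148,.248],[-.118,.148,.248]])).round(1).tolist())
E
python3 st.py
```

```text
[[276.9, 200.9], [277.9, 229.3], [247.0, 285.3], [469.7, 275.7]]
t 6.2 q [ 0.32   0.152  0.044  1.582 -0.546  1.889] w 0.0428 F [ 3.5  4.  -1.2]
p [ 0.449  -0.0078  0.3506] cup mm [-334.6 -107.2  350.6]
cup axes x [-0.018  0.999  0.049] y [ 0.85  -0.011  0.527] z [ 0.527  0.052 -0.849]
```

View pics/w1.png

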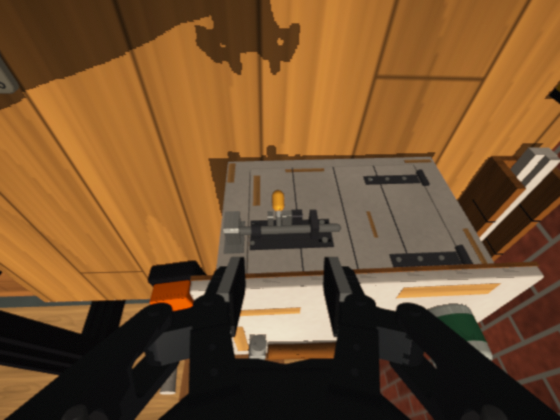

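```bash
python3 - <<'E'
import cv2
from h import *
i=cv2.imread("pics/w1.png")[180:260,220:350];cv2.imwrite("pics/w1c.png",cv2.resize(i,None,fx=6,fy=6,interpolation=cv2.INTER_CUBIC))
d=cam("pics/w1.npz");P=np.load("P.npy")
for b in(0,34,46): 
  q=proj(d,cw(P,[[-.148,-.105+b/1000+.004,.155],[-.153,-.105+b/1000,.134]]));print(b,q.round(1).tolist(),((q-[220,180])*6).round().tolist())
E
```

```text
0 [[280.3, 214.0], [276.9, 200.9]] [[362.0, 204.0], [341.0, 125.0]]
34 [[304.0, 213.2], [300.1, 200.2]] [[504.0, 199.0], [481.0, 121.0]]
46 [[312.4, 213.0], [308.3, 199.9]] [[554.0, 198.0], [530.0, 120.0]]
```

View pics/w1c.png

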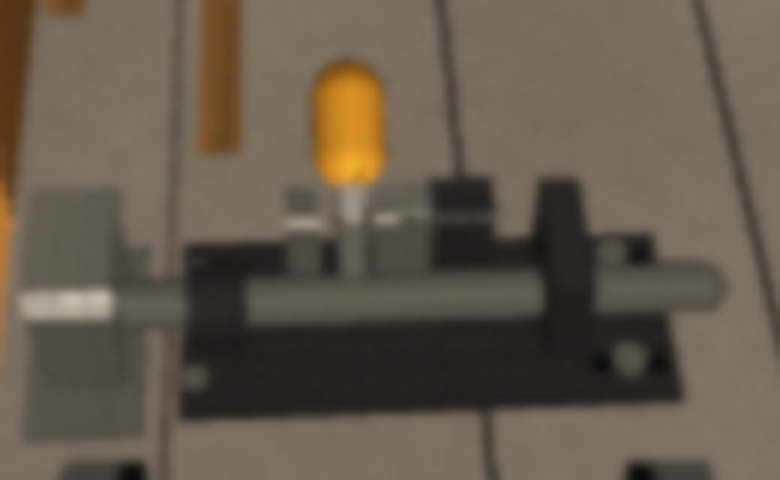

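```bash
python3 plan.py c -.2167 -.1097 .231 1 8|head -2
```

```text
[-1.3, 4.7, 20.4, 0.1]
[-1.3, 4.7, 20.4, 0.1]
```

Emit:
apply_moves --moves '[[[0, 2, 10, 0], [-1, 5, 20, 0], [-2, 5, 20, 0], [-2, 5, 20, 0], [-2, 5, 20, 0], [-2, 5, 20, 0], [-1, 5, 20, 0.5], [-1, 4, 20, 0.5], [0, 2, 10, 0], [0, 0, 0, 0]]]'

```text
clock: 7.2
eef_pos: [0.4502, -0.1244, 0.2248]
tool_rot: [0.961, 0.015, 0.029, 0.273]
ft_force: [0.3, 0.8, -1.1]
grip_width: 0.0428
```

```bash
python3 st.py;python3 plan.py c -.1535 -.1035 .129 0 8|head -1
```

```text
t 7.2 q [ 0.059  0.144 -0.296  1.091 -0.555  1.587] w 0.0428 F [ 0.3  0.8 -1.1]
p [ 0.4502 -0.1244  0.2248] cup mm [-218.  -109.6  224.8]
cup axes x [-0.014  0.999  0.048] y [ 0.851 -0.013  0.525] z [ 0.525  0.049 -0.849]
[0.1, 0.6, 14.4, 0.0]
```

Emit:
apply_moves --moves '[[[0, 0, 8, 0], [0, 1, 15, 0], [0, 1, 15, 0], [0, 1, 15, 0], [0, 1, 15, 0], [0, 1, 15, 0], [0, 0, 15, 0], [0, 0, 10, 0], [0, 0, 5, 0], [0, 0, 0, 0]]]'

```text
clock: 8.2
eef_pos: [0.4623, -0.188, 0.1298]
tool_rot: [0.961, 0.018, 0.033, 0.272]
ft_force: [-0.1, 1.2, -0.8]
grip_width: 0.0426
```

```bash
python3 - <<'E'
from workcell import cams
import cv2,numpy as np
from h import *
c=cams.camera("wrist");cv2.imwrite("pics/w2.png",c["color"][...,::-1])
E
python3 st.py
```

```text
t 8.25 q [-0.086  0.252 -0.443  0.737 -0.54   1.409] w 0.0428 F [ 0.1 -0.1 -0.2]
p [ 0.4626 -0.1879  0.1301] cup mm [-154.2  -99.3  130.1]
cup axes x [-0.021  0.998  0.055] y [ 0.851 -0.011  0.525] z [ 0.524  0.058 -0.85 ]
```

View pics/w2.png

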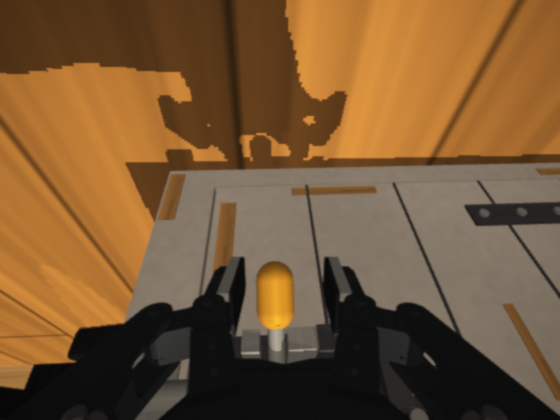

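Emit:
apply_moves --moves '[[[-2, 0, 0, 0], [-2, 0, 0, 0], [0, 0, 0, 0], [0, 0, 0, 0], [0, 0, 0, 0], [0, 0, 0, 0], [0, 0, 0, 0], [0, 0, 0, 0], [0, 0, 0, 0], [0, 0, 0, 0]]]' --hand -1

```text
clock: 9.25
eef_pos: [0.4588, -0.1867, 0.1309]
tool_rot: [0.962, 0.019, 0.034, 0.272]
ft_force: [0.9, 0.7, -1.0]
grip_width: 0.0162
```

```bash
python3 st.py
```

```text
t 9.25 q [-0.085  0.243 -0.452  0.734 -0.538  1.407] w 0.0162 F [ 0.9  0.7 -1. ]
p [ 0.4588 -0.1867  0.1309] cup mm [-155.4 -103.   130.9]
cup axes x [-0.024  0.998  0.056] y [ 0.852 -0.009  0.524] z [ 0.523  0.06  -0.85 ]
```

Emit:
apply_moves --moves '[[[0, -2.2, -5.1, 0], [0, -1.6, -5.3, 0], [0, -1, -5.4, 0], [0, -0.3, -5.6, 0], [0, 0.4, -5.6, 0], [0, 1.1, -5.4, 0], [0, 1.7, -5.3, 0], [0, 2.4, -5, 0], [0, 0, 0, 0], [0, 0, 0, 0]]]'

```text
clock: 10.25
eef_pos: [0.4578, -0.1642, 0.1674]
tool_rot: [0.962, 0.014, 0.037, 0.272]
ft_force: [0.6, -0.5, -5.0]
grip_width: 0.0147
```

```bash
python3 st.py
```

```text
t 10.25 q [-0.034  0.195 -0.4    0.863 -0.545  1.475] w 0.0147 F [ 0.6 -0.5 -5. ]
p [ 0.4578 -0.1642  0.1674] cup mm [-178.  -103.4  167.4]
cup axes x [-0.016  0.998  0.062] y [ 0.852 -0.019  0.524] z [ 0.524  0.062 -0.85 ]
```

Emit:
apply_moves --moves '[[[4, -0.1, 0.2, 0], [4, -0.1, 0.3, 0], [4, -0.1, 0.3, 0], [4, -0.1, 0.2, 0], [4, -0.1, 0.3, 0], [4, -0.1, 0.2, 0], [3, 0, 0.2, 0], [3, 0, 0.2, 0], [2, 0, 0.1, 0], [0, 0, 0, 0]]]'

```text
clock: 11.25
eef_pos: [0.4596, -0.1686, 0.167]
tool_rot: [0.959, 0.018, 0.007, 0.283]
ft_force: [2.3, -1.8, -0.8]
grip_width: 0.0146
```

```bash
python3 st.py
```

```text
t 11.25 q [-0.03   0.242 -0.346  0.936 -0.572  1.49 ] w 0.0146 F [ 2.3 -1.8 -0.8]
p [ 0.4596 -0.1686  0.167 ] cup mm [-173.5 -101.7  167. ]
cup axes x [-0.007  1.     0.002] y [0.84  0.005 0.542] z [ 0.542  0.006 -0.84 ]
```

```bash
python3 - <<'E'
from workcell import cams
import cv2,numpy as np
c=cams.camera("wrist");t=cams.camera("top")
a=c["color"][200:420,140:420,::-1];b=t["color"][180:280,300:400,::-1]
im=np.zeros((550,800,3),np.uint8);im[:440,:560]=cv2.resize(a,None,fx=2,fy=2);im[:240,560:]=cv2.resize(b,(240,240),interpolation=cv2.INTER_CUBIC)
cv2.imwrite("pics/w3.png",im)
E
```

```text
(no output)
```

View pics/w3.png

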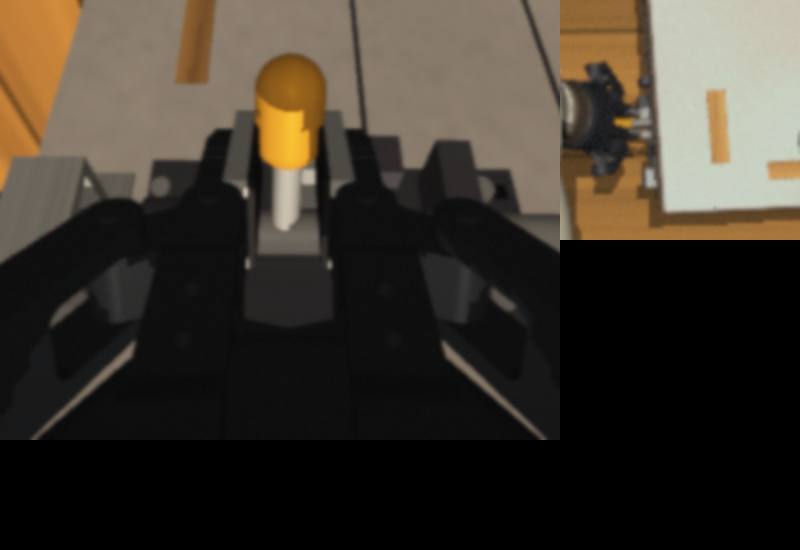

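```bash
python3 - <<'E'
from workcell import cams
from h import *
c=cams.camera("wrist");P=np.load("P.npy")
for th in(0,.3,.6,.72,.85,1.05,1.3):
    a=np.pi/3-th
    for b in(0,.0025): print(th,b,[((proj(c,cw(P,[-.132-r*np.cos(a),-.105+b,.170-r*np.sin(a)]))[0]-[140,200])*2).round().tolist() for r in(.006,.026,.042,.058)])
E
```

```text
0 0 [[274.0, 220.0], [274.0, 153.0], [274.0, 100.0], [275.0, 50.0]]
0 0.0025 [[282.0, 220.0], [282.0, 153.0], [282.0, 100.0], [283.0, 50.0]]
0.3 0 [[274.0, 222.0], [274.0, 158.0], [274.0, 105.0], [274.0, 51.0]]
0.3 0.0025 [[282.0, 222.0], [282.0, 158.0], [282.0, 105.0], [282.0, 51.0]]
0.6 0 [[274.0, 226.0], [273.0, 172.0], [273.0, 125.0], [273.0, 73.0]]
0.6 0.0025 [[282.0, 226.0], [282.0, 172.0], [282.0, 125.0], [282.0, 73.0]]
0.72 0 [[274.0, 228.0], [273.0, 180.0], [273.0, 137.0], [272.0, 88.0]]
0.72 0.0025 [[282.0, 228.0], [282.0, 180.0], [282.0, 137.0], [282.0, 88.0]]
0.85 0 [[274.0, 230.0], [273.0, 190.0], [272.0, 152.0], [271.0, 110.0]]
0.85 0.0025 [[282.0, 230.0], [282.0, 190.0], [282.0, 152.0], [282.0, 110.0]]
1.05 0 [[274.0, 234.0], [273.0, 207.0], [272.0, 182.0], [271.0, 151.0]]
1.05 0.0025 [[282.0, 234.0], [282.0, 207.0], [282.0, 182.0], [282.0, 151.0]]
1.3 0 [[274.0, 239.0], [272.0, 232.0], [271.0, 226.0], [270.0, 218.0]]
1.3 0.0025 [[282.0, 239.0], [282.0, 232.0], [282.0, 226.0], [282.0, 218.0]]
```

Emit:
apply_moves --moves '[[[0, 0, 0, 0], [0, 0, 0, 0], [0, -1, 4, 0], [0, -1, 6, 0], [0, -1, 6, 0], [0, -1, 6, 0], [0, -1, 5, 0], [0, 0, 0, 0], [0, 0, 0, 0], [0, 0, 0, 0]]]' --hand -0.25

```text
clock: 12.4
eef_pos: [0.462, -0.1787, 0.1383]
tool_rot: [0.959, 0.018, 0.008, 0.281]
ft_force: [-0.0, -0.4, -0.1]
grip_width: 0.0323
```

```bash
python3 st.py;python3 - <<'E'
from workcell import cams
import cv2,numpy as np
from h import *
c=cams.camera("wrist");P=np.load("P.npy")
a=c["color"][200:420,140:420,::-1]
cv2.imwrite("pics/w4.png",cv2.resize(a,None,fx=2,fy=2))
for th in(0,.3,.45,.6,.72,.85,1.05):
    a=np.pi/3-th
    for b in(.0025,): print(th,b,[((proj(c,cw(P,[-.132-r*np.cos(a),-.105+b,.170-r*np.sin(a)]))[0]-[140,200])*2).round().tolist() for r in(.006,.026,.042,.058)])
E
```

```text
t 12.4 q [-0.053  0.277 -0.385  0.843 -0.567  1.46 ] w 0.0323 F [-0.  -0.4 -0.1]
p [ 0.462  -0.1787  0.1383] cup mm [-163.3  -99.6  138.3]
cup axes x [-0.009  1.     0.005] y [0.842 0.004 0.54 ] z [ 0.54   0.009 -0.842]
0 0.0025 [[274.0, 315.0], [274.0, 234.0], [275.0, 172.0], [275.0, 111.0]]
0.3 0.0025 [[274.0, 318.0], [274.0, 245.0], [274.0, 184.0], [274.0, 121.0]]
0.45 0.0025 [[274.0, 321.0], [274.0, 254.0], [273.0, 196.0], [273.0, 135.0]]
0.6 0.0025 [[274.0, 324.0], [274.0, 266.0], [273.0, 214.0], [273.0, 156.0]]
0.72 0.0025 [[274.0, 327.0], [273.0, 277.0], [273.0, 231.0], [272.0, 179.0]]
0.85 0.0025 [[274.0, 330.0], [273.0, 291.0], [272.0, 254.0], [271.0, 210.0]]
1.05 0.0025 [[274.0, 335.0], [273.0, 315.0], [272.0, 295.0], [271.0, 270.0]]
```

View pics/w4.png

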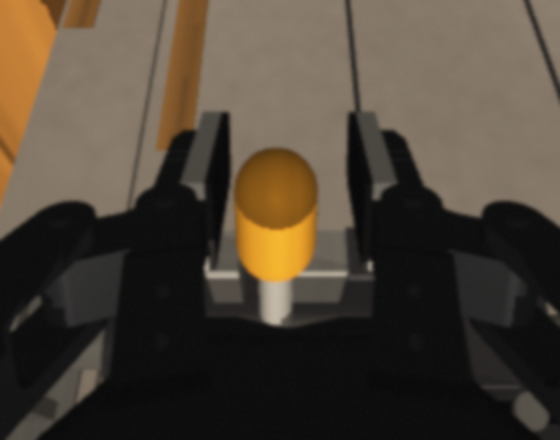

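Emit:
apply_moves --moves '[[[-1.5, 0, -3, 0], [-1.5, 0, -3, 0], [0, 0, 0, 0], [0, 0, 0, 0], [0, 0, 0, 0], [0, 0, 0, 0], [0, 0, 0, 0], [0, 0, 0, 0], [-1, 0, 0, 0], [0, 0, 0, 0]]]' --hand -1

```text
clock: 13.45
eef_pos: [0.4578, -0.1741, 0.1422]
tool_rot: [0.96, 0.018, 0.009, 0.279]
ft_force: [1.1, -0.1, -4.7]
grip_width: 0.0164
```

```bash
python3 st.py
```

```text
t 13.45 q [-0.046  0.264 -0.389  0.857 -0.562  1.47 ] w 0.0164 F [ 1.1 -0.1 -4.7]
p [ 0.4578 -0.1741  0.1422] cup mm [-168.1 -103.6  142.2]
cup axes x [-0.008  1.     0.007] y [0.845 0.003 0.535] z [ 0.535  0.01  -0.845]
```

Emit:
apply_moves --moves '[[[0, 0.6, -4.3, 0], [0, 1.1, -4.3, 0], [0, 1.6, -4.1, 0], [0, 2, -3.9, 0], [0, 2.4, -3.7, 0], [0, 1.5, -2, 0], [0, 0, 0, 0], [0, 0, 0, 0], [0, 0, 0, 0], [0, 0, 0, 0]]]'

```text
clock: 14.45
eef_pos: [0.4569, -0.1684, 0.1657]
tool_rot: [0.961, 0.018, 0.008, 0.276]
ft_force: [2.9, -0.9, -8.3]
grip_width: 0.0158
```

```bash
python3 st.py; python3 - <<'E'
from workcell import cams
import cv2,numpy as np
from h import *
c=cams.camera("wrist");P=np.load("P.npy")
a=c["color"][200:420,140:420,::-1]
cv2.imwrite("pics/w5.png",cv2.resize(a,None,fx=2,fy=2))
h=cv2.cvtColor(np.ascontiguousarray(c["color"]),cv2.COLOR_RGB2HSV)
m=(h[...,0]>10)&(h[...,0]<28)&(h[...,1]>190)&(h[...,2]>60);m[:200]=0;m[:,:230]=0;m[:,340:]=0
y,x=np.nonzero(m);print("knob rows",np.percentile((y-200)*2,[0,2,50,98,100]),"cols",np.percentile((x-140)*2,[2,50,98]))
for th in(.45,.6,.72,.85,1.05,1.2):
    a=np.pi/3-th
    print(th,[((proj(c,cw(P,[-.132-r*np.cos(a),-.1025,.170-r*np.sin(a)]))[0]-[140,200])*2).round().tolist() for r in(.006,.026,.042,.058)])
E
```

```text
t 14.45 q [-0.036  0.235 -0.354  0.93  -0.558  1.482] w 0.0158 F [ 2.9 -0.9 -8.3]
p [ 0.4569 -0.1684  0.1657] cup mm [-173.9 -104.4  165.7]
cup axes x [-0.008  1.     0.005] y [0.847 0.004 0.531] z [ 0.531  0.008 -0.847]
knob rows [122. 126. 170. 218. 222.] cols [254. 288. 324.]
0.45 [[291.0, 230.0], [292.0, 170.0], [292.0, 118.0], [292.0, 64.0]]
0.6 [[292.0, 232.0], [292.0, 177.0], [292.0, 130.0], [293.0, 78.0]]
0.72 [[292.0, 234.0], [292.0, 185.0], [293.0, 142.0], [293.0, 93.0]]
0.85 [[292.0, 236.0], [292.0, 195.0], [293.0, 158.0], [294.0, 114.0]]
1.05 [[292.0, 240.0], [293.0, 213.0], [293.0, 187.0], [294.0, 156.0]]
1.2 [[292.0, 243.0], [293.0, 228.0], [294.0, 213.0], [295.0, 195.0]]
```

View pics/w5.png

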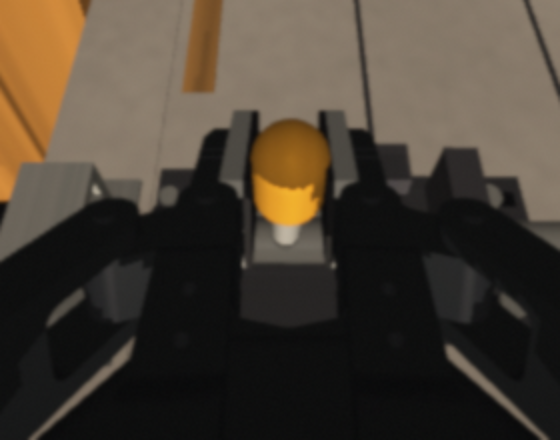

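Emit:
apply_moves --moves '[[[4, 0, 0, 0], [5, 0, 0, 0], [5, 0, 0, 0], [5, 0, 0, 0], [5, 0, 0, 0], [5, 0, 0, 0], [4, 0, 0, 0], [0, 0, 0, 0], [0, 0, 0, 0], [0, 0, 0, 0]]]'

```text
clock: 15.5
eef_pos: [0.4888, -0.168, 0.1649]
tool_rot: [0.961, 0.019, 0.003, 0.278]
ft_force: [-0.6, 0.7, -5.3]
grip_width: 0.0159
```

```bash
python3 st.py
```

```text
t 15.5 q [-0.032  0.3   -0.266  0.965 -0.561  1.489] w 0.0159 F [-0.6  0.7 -5.3]
p [ 0.4888 -0.168   0.1649] cup mm [-173.2  -72.4  164.9]
cup axes x [-0.006  1.    -0.004] y [0.846 0.008 0.533] z [ 0.533 -0.    -0.846]
```

Emit:
apply_moves --moves '[[[3, 0, 0, 0], [3, 0, 0, 0], [3, 0, 0, 0], [3, 0, 0, 0], [3, 0, 0, 0], [3, 0, 0, 0], [3, 0, 0, 0], [3, 0, 0, 0], [3, 0, 0, 0], [3, 0, 0, 0]]]'

```text
clock: 16.5
eef_pos: [0.4996, -0.169, 0.1628]
tool_rot: [0.959, 0.023, -0.019, 0.281]
ft_force: [-14.8, 2.6, 1.0]
grip_width: 0.0161
```

```bash
python3 st.py
```

```text
t 16.5 q [-0.028  0.351 -0.201  1.027 -0.57   1.496] w 0.0161 F [-14.8   2.6   1. ]
p [ 0.4996 -0.169   0.1628] cup mm [-171.9  -61.7  162.8]
cup axes x [-0.003  0.999 -0.049] y [0.843 0.029 0.538] z [ 0.538 -0.039 -0.842]
```

Emit:
apply_moves --moves '[[[0, 0, 0, 0], [0, 0, 0, 0], [0, 0, 0, 0], [0, 0, 0, 0], [0, -2, 0, 0], [0, -2, 0, 0], [0, 0, 0, 0], [0, 0, 0, 0], [0, 0, 0, 0], [0, 0, 0, 0]]]' --hand -0.45

```text
clock: 17.5
eef_pos: [0.5027, -0.166, 0.1644]
tool_rot: [0.959, 0.024, -0.015, 0.283]
ft_force: [-3.4, 1.1, 0.6]
grip_width: 0.0234
```

```bash
python3 st.py; python3 - <<'E'
from workcell import cams
import cv2,numpy as np
from h import *
c=cams.camera("wrist");P=np.load("P.npy")
a=c["color"][200:420,140:420,::-1]
cv2.imwrite("pics/w6.png",cv2.resize(a,None,fx=2,fy=2))
for th in(.72,.85,1.05,1.2):
    a=np.pi/3-th
    print(th,[((proj(c,cw(P,[-.132-r*np.cos(a),-.0615,.170-r*np.sin(a)]))[0]-[140,200])*2).round().tolist() for r in(.006,.026,.042,.058)])
E
```

```text
t 17.5 q [-0.02   0.352 -0.198  1.027 -0.576  1.502] w 0.0234 F [-3.4  1.1  0.6]
p [ 0.5027 -0.166   0.1644] cup mm [-174.8  -58.6  164.4]
cup axes x [-0.007  0.999 -0.043] y [0.84  0.029 0.543] z [ 0.543 -0.033 -0.839]
0.72 [[275.0, 237.0], [275.0, 190.0], [276.0, 147.0], [276.0, 99.0]]
0.85 [[275.0, 239.0], [275.0, 200.0], [275.0, 163.0], [275.0, 121.0]]
1.05 [[275.0, 243.0], [274.0, 218.0], [273.0, 193.0], [272.0, 164.0]]
1.2 [[274.0, 247.0], [273.0, 233.0], [271.0, 219.0], [269.0, 203.0]]
```

View pics/w6.png

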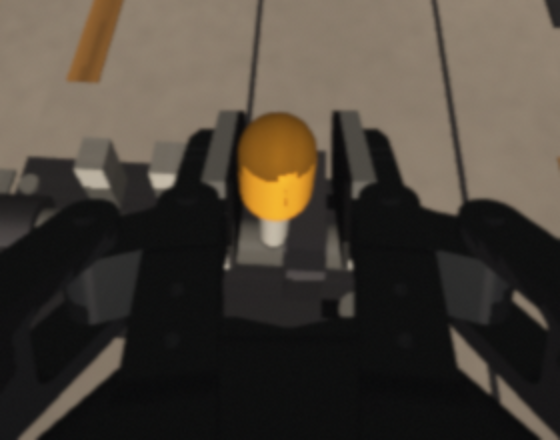

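Emit:
apply_moves --moves '[[[-1, 0, 0, 0], [-1, 0, 0, 0], [0, 0, 0, 0], [0, 0, 0, 0], [0, 0, 0, 0], [0, 0, 0, 0], [0, 0, 0, 0], [0, 0, 0, 0], [0, 0, 0, 0], [0, 0, 0, 0]]]' --hand -1

```text
clock: 18.55
eef_pos: [0.4997, -0.1663, 0.1644]
tool_rot: [0.959, 0.024, -0.016, 0.284]
ft_force: [-3.6, 0.6, 0.3]
grip_width: 0.0161
```

Emit:
apply_moves --moves '[[[0.5, -2.6, 4.8, 0], [0.5, -2.1, 5.1, 0], [0.5, -1.3, 5.3, 0], [0.5, -0.6, 5.4, 0], [0.5, 0.1, 5.5, 0], [0.5, 0.8, 5.4, 0], [0.5, 1.5, 5.2, 0], [0.5, 2, 5, 0], [0, 0, 0, 0], [0, 0, 0, 0]]]'

```text
clock: 19.55
eef_pos: [0.4981, -0.1851, 0.139]
tool_rot: [0.957, 0.027, -0.017, 0.288]
ft_force: [-3.2, -1.9, -2.0]
grip_width: 0.016
```

```bash
python3 st.py; python3 - <<'E'
from workcell import cams
import cv2,numpy as np
from h import *
c=cams.camera("wrist");P=np.load("P.npy")
a=c["color"][200:420,140:420,::-1]
cv2.imwrite("pics/w7.png",cv2.resize(a,None,fx=2,fy=2))
for th in(0,.3,.6,.85):
    a=np.pi/3-th
    print(th,[((proj(c,cw(P,[-.132-r*np.cos(a),-.0615,.170-r*np.sin(a)]))[0]-[140,200])*2).round().tolist() for r in(.006,.026,.042,.058)])
E
```

```text
t 19.55 q [-0.054  0.371 -0.25   0.934 -0.584  1.456] w 0.016 F [-3.2 -1.9 -2. ]
p [ 0.4981 -0.1851  0.139 ] cup mm [-155.8  -63.7  139. ]
cup axes x [-0.01   0.999 -0.047] y [0.835 0.035 0.55 ] z [ 0.551 -0.034 -0.834]
0 [[289.0, 304.0], [293.0, 221.0], [295.0, 156.0], [298.0, 94.0]]
0.3 [[289.0, 307.0], [292.0, 231.0], [295.0, 168.0], [298.0, 103.0]]
0.6 [[289.0, 313.0], [291.0, 253.0], [294.0, 199.0], [296.0, 138.0]]
0.85 [[289.0, 319.0], [290.0, 278.0], [292.0, 240.0], [294.0, 193.0]]
```

View pics/w7.png

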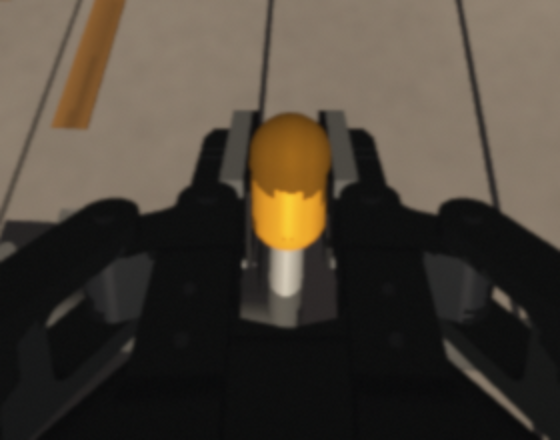

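Emit:
apply_moves --moves '[[[0.5, 0.5, 4.5, 0], [0.5, 0.8, 4.5, 0], [0.5, 1.2, 4.5, 0], [0.5, 1.6, 4.5, 0], [0.5, 2, 4.5, 0], [0, 2, 4, 0], [0, 0, 0, 0], [0, 0, 0, 0], [0, 0, 0, 0], [0, 0, 0, 0]]]'

```text
clock: 20.6
eef_pos: [0.4983, -0.1881, 0.1284]
tool_rot: [0.96, 0.036, -0.014, 0.276]
ft_force: [-4.0, 2.3, 1.8]
grip_width: 0.0161
```

```bash
cat > look.py <<'E'
from workcell import cams
import cv2,sys
from h import *
c=cams.camera("wrist");P=np.load("P.npy")
a=c["color"][200:420,140:420,::-1]
cv2.imwrite(sys.argv[1],cv2.resize(a,None,fx=2,fy=2))
h=cv2.cvtColor(np.ascontiguousarray(c["color"]),cv2.COLOR_RGB2HSV)
m=((h[...,0]>10)&(h[...,0]<28)&(h[...,1]>190)&(h[...,2]>60)).astype(np.uint8);m[:200]=0;m[:,:230]=0;m[:,340:]=0
n,l,s,_=cv2.connectedComponentsWithStats(m);k=1+np.argmax(s[1:,4]);x,y,w,hh=s[k,:4]
print("knob rows",(y-200)*2,(y+hh-200)*2,"cols",(x-140)*2,(x+w-140)*2)
for th in(0,.2,.4,.6):
    a=np.pi/3-th
    print(th,[((proj(c,cw(P,[-.132-r*np.cos(a),-.0615,.170-r*np.sin(a)]))[0]-[140,200])*2).round().tolist() for r in(.006,.026,.042,.058)])
E
python3 st.py;python3 look.py pics/w8.png
```

```text
t 20.6 q [-0.072  0.372 -0.269  0.892 -0.559  1.413] w 0.0161 F [-4.   2.3  1.8]
p [ 0.4983 -0.1881  0.1284] cup mm [-152.8  -63.6  128.4]
cup axes x [-0.031  0.998 -0.047] y [0.847 0.051 0.529] z [ 0.531 -0.023 -0.847]
knob rows 134 274 cols 250 330
0 [[285.0, 351.0], [290.0, 260.0], [293.0, 191.0], [297.0, 124.0]]
0.2 [[285.0, 353.0], [290.0, 267.0], [294.0, 198.0], [298.0, 129.0]]
0.4 [[285.0, 357.0], [290.0, 280.0], [294.0, 214.0], [298.0, 145.0]]
0.6 [[285.0, 361.0], [289.0, 298.0], [293.0, 241.0], [297.0, 176.0]]
```

Emit:
apply_moves --moves '[[[0, 0, 0, 0], [0, 0, 0, 0], [0, 0, 0, 0], [0, 0, -10, 0], [0, 0, -15, 0], [0, 0, -15, 0], [0, 0, -15, 0], [0, 0, -15, 0], [0, 0, -10, 0], [0, 0, 0, 0]]]' --hand -0.35

```text
clock: 21.65
eef_pos: [0.5043, -0.1435, 0.2032]
tool_rot: [0.96, 0.035, -0.008, 0.277]
ft_force: [-1.0, -0.3, -0.6]
grip_width: 0.0278
```

```bash
python3 st.py;python3 look.py pics/w9.png; python3 - <<'E'
from workcell import cams
import cv2
from h import *
c=cams.camera("wrist");P=np.load("P.npy");im=c["color"][...,::-1]
h=cv2.cvtColor(np.ascontiguousarray(im),cv2.COLOR_BGR2HSV)
m=((h[...,0]>10)&(h[...,0]<28)&(h[...,1]>190)&(h[...,2]>60)).astype(np.uint8);m[:150]=0;m[:,:230]=0;m[:,340:]=0
n,l,s,_=cv2.connectedComponentsWithStats(m);k=1+np.argmax(s[1:,4]);ob=s[k,:4];print("obs box x,y,w,h",ob)
# capsule silhouettes: spheres radius 9 along handle from 35..49
rng=np.random.default_rng(0);u=rng.normal(size=(4000,3));u/=np.linalg.norm(u,axis=1)[:,None]
for th in(0,.1,.2,.3,.4,.5,.6,.7,.8):
    a=np.pi/3-th;pts=np.vstack([u*.009+[-.132-r*np.cos(a),-.062,.170-r*np.sin(a)] for r in(.035,.049)])
    q=proj(c,cw(P,pts));print(th,q.min(0).round(1),(q.max(0)-q.min(0)).round(1))
x,y=max(0,s[k,0]-60),max(0,s[k,1]-60);cv2.imwrite("pics/w9c.png",cv2.resize(im[y:y+160,x:x+200],None,fx=3.5,fy=3.5,interpolation=cv2.INTER_CUBIC))
E
```

```text
t 21.65 q [ 0.018  0.306 -0.147  1.125 -0.561  1.517] w 0.0278 F [-1.  -0.3 -0.6]
p [ 0.5043 -0.1435  0.2032] cup mm [-197.2  -56.2  203.2]
cup axes x [-0.032  0.999 -0.035] y [0.846 0.046 0.531] z [ 0.532 -0.013 -0.847]
knob rows 14 96 cols 248 296
0 [[271.0, 150.0], [274.0, 96.0], [276.0, 55.0], [278.0, 14.0]]
0.2 [[271.0, 151.0], [273.0, 97.0], [275.0, 54.0], [277.0, 11.0]]
0.4 [[271.0, 152.0], [273.0, 101.0], [275.0, 58.0], [276.0, 14.0]]
0.6 [[271.0, 153.0], [272.0, 107.0], [274.0, 67.0], [275.0, 25.0]]
obs box x,y,w,h [265 207  23  41]
0 [265.3 207.1] [24.3 41.6]
0.1 [265.  206.2] [24.8 42.5]
0.2 [264.7 205.8] [25.2 43.3]
0.3 [264.4 206.2] [25.7 43.9]
0.4 [264.  207.2] [26.1 44.4]
0.5 [263.6 209. ] [26.6 44.6]
0.6 [263.2 211.5] [27.  44.5]
0.7 [262.7 214.9] [27.4 44.2]
0.8 [262.2 219. ] [28.  43.6]
```

Emit:
apply_moves --moves '[[[-1, -1, 0, 0], [-2, -1, 0, 0], [-2, -2, 0, 0], [0, 0, 0, 0], [0, 0, 0, 0], [0, 0, 10, 0], [0, 0, 10, 0], [0, 0, 10, 0], [0, 0, 5, 0], [0, 0, 0, 0]]]' --hand -1

```text
clock: 22.75
eef_pos: [0.4952, -0.1623, 0.1644]
tool_rot: [0.96, 0.035, -0.013, 0.277]
ft_force: [-0.1, 0.7, 0.3]
grip_width: -0.0002
```

Emit:
apply_moves --moves '[[[0, 0, 4, 0], [0, 0, 4, 0], [0, 0, 4, 0], [0, 0, 4, 0], [0, 0, 4, 0], [0, 0, 4, 0], [0, 0, 4, 0], [0, 0, 4, 0], [0, 0, 4, 0], [0, 0, 4, 0]]]'

```text
clock: 23.75
eef_pos: [0.4963, -0.17, 0.1541]
tool_rot: [0.961, 0.046, -0.003, 0.274]
ft_force: [-11.4, 18.0, 26.0]
grip_width: -0.0002
```

```bash
python3 st.py
```

```text
t 23.75 q [-0.039  0.322 -0.265  0.938 -0.553  1.423] w -0.0002 F [-11.4  18.   26. ]
p [ 0.4963 -0.17    0.1541] cup mm [-170.9  -65.   154.1]
cup axes x [-0.055  0.998 -0.031] y [0.848 0.063 0.526] z [ 0.527  0.003 -0.85 ]
```

Emit:
apply_moves --moves '[[[0, 0, -10, 0], [0, 0, -15, 0], [0, 0, -15, 1.5], [1, 0, 0, 1.5], [1, 0, 0, 0], [1, 0, 0, 0], [0, 0, 0, 0], [0, 0, 0, 0], [0, 0, 0, 0], [0, 0, 0, 0]]]' --hand -0.2

```text
clock: 24.75
eef_pos: [0.4974, -0.1479, 0.1878]
tool_rot: [0.962, 0.021, 0.004, 0.273]
ft_force: [-0.2, 0.8, 0.2]
grip_width: 0.0343
```

```bash
python3 st.py;python3 plan.py c -.152 -.062 .131 0 8 | head -1;  sed -i 's/-.0615/-.062/' look.py; python3 look.py pics/w10.png
```

```text
t 24.75 q [ 0.006  0.293 -0.206  1.053 -0.554  1.527] w 0.0343 F [-0.2  0.8  0.2]
p [ 0.4974 -0.1479  0.1878] cup mm [-193.1  -63.3  187.8]
cup axes x [-0.011  1.    -0.004] y [0.85  0.011 0.526] z [ 0.526  0.003 -0.85 ]
[0.1, 0.6, 8.7, 0.0]
knob rows 42 124 cols 264 312
0 [[288.0, 186.0], [289.0, 128.0], [289.0, 84.0], [290.0, 40.0]]
0.2 [[288.0, 187.0], [289.0, 130.0], [289.0, 84.0], [290.0, 38.0]]
0.4 [[289.0, 188.0], [289.0, 134.0], [290.0, 89.0], [290.0, 43.0]]
0.6 [[289.0, 190.0], [289.0, 142.0], [290.0, 100.0], [290.0, 56.0]]
```

Emit:
apply_moves --moves '[[[0, 1, 8, 0], [0, 1, 9, 0], [0, 1, 9, 0], [0, 1, 9, 0], [0, 1, 9, 0], [0, 0, 9, 0], [0, 0, 9, 0], [0, 0, 6, 0], [0, 0, 1, 0], [0, 0, 0, 0]]]'

```text
clock: 25.8
eef_pos: [0.4978, -0.1915, 0.125]
tool_rot: [0.962, 0.021, 0.003, 0.272]
ft_force: [0.8, 1.1, -0.9]
grip_width: 0.034
```

Emit:
apply_moves --moves '[[[0, 0, 0, 0], [0, 0, 0, 0], [0, 0, 0, 0], [0, 0, 0, 0], [0, 0, 0, 0], [0, 0, 0, 0], [0, 0, 0, 0], [0, 0, 0, 0], [0, 0, 0, 0], [0, 0, 0, 0]]]' --hand -1

```text
clock: 26.8
eef_pos: [0.4978, -0.1913, 0.1252]
tool_rot: [0.962, 0.021, 0.003, 0.272]
ft_force: [-0.1, -0.4, -1.5]
grip_width: 0.0165
```

```bash
python3 st.py
```

```text
t 26.8 q [-0.084  0.357 -0.299  0.844 -0.547  1.423] w 0.0165 F [-0.1 -0.4 -1.5]
p [ 0.4978 -0.1913  0.1252] cup mm [-149.7  -64.2  125.2]
cup axes x [-0.011  1.    -0.006] y [0.852 0.013 0.523] z [ 0.523  0.    -0.852]
```

```bash
cat > arc.py <<'E'
from st import *
import sys
a0,a1,psi=map(float,sys.argv[1:4]); n=10  # door angle now, end, tool turn total
v=pc[:2]-[-.118,.148]; A=Mc.copy();o=pc[:2]
print("door angle by TCP",np.degrees(np.arctan2(-v[0],-v[1])).round(1),"r",np.hypot(*v).round(4))
prev=np.zeros(2)
for i in range(1,n+1):
    b=np.radians((a1-a0)*i/n);c,s=np.cos(b),np.sin(b);w=np.array([v[0]*c+v[1]*s,-v[0]*s+v[1]*c])-v
    d=np.r_[w-prev,0]*1e3;prev=w
    print((A.T@d).round(1).tolist()+[round(psi/n,1)]);A=A@R.from_euler("z",psi/n,degrees=True).as_matrix()
E
python3 arc.py 0 28 15
```

```text
door angle by TCP 8.5 r 0.2146
[1.9, -8.8, -5.4, 1.5]
[2.2, -8.7, -5.4, 1.5]
[2.5, -8.7, -5.3, 1.5]
[2.7, -8.7, -5.2, 1.5]
[3.0, -8.6, -5.1, 1.5]
[3.3, -8.6, -5.0, 1.5]
[3.5, -8.6, -4.9, 1.5]
[3.8, -8.5, -4.8, 1.5]
[4.0, -8.5, -4.6, 1.5]
[4.3, -8.5, -4.5, 1.5]
```

Emit:
apply_moves --moves '[[[1.9, -8.8, -5.4, 1.5], [2.2, -8.7, -5.4, 1.5], [2.5, -8.7, -5.3, 1.5], [2.7, -8.7, -5.2, 1.5], [3, -8.6, -5.1, 1.5], [3.3, -8.6, -5, 1.5], [3.5, -8.6, -4.9, 1.5], [3.8, -8.5, -4.8, 1.5], [4, -8.5, -4.6, 1.5], [4.3, -8.5, -4.5, 1.5]]]'

```text
clock: 27.8
eef_pos: [0.5344, -0.0952, 0.1274]
tool_rot: [0.955, -0.112, 0.039, 0.273]
ft_force: [-0.4, -0.3, 0.7]
grip_width: 0.0163
```

```bash
python3 st.py; python3 arc.py 25 45 8; python3 - <<'E'
from workcell import cams
import cv2
c=cams.camera("top");cv2.imwrite("pics/t2.png",c["color"][...,::-1])
E
```

```text
t 27.8 q [ 0.106  0.443 -0.158  1.021 -0.556  1.925] w 0.0163 F [-0.4 -0.3  0.7]
p [ 0.5344 -0.0952  0.1274] cup mm [-244.5  -24.6  127.4]
cup axes x [0.223 0.966 0.135] y [ 0.818 -0.26   0.512] z [ 0.53  -0.004 -0.848]
door angle by TCP 36.2 r 0.214
[3.0, -6.0, -3.2, 0.8]
[3.2, -6.0, -3.1, 0.8]
[3.3, -6.0, -3.0, 0.8]
[3.5, -5.9, -2.9, 0.8]
[3.6, -5.9, -2.8, 0.8]
[3.8, -5.9, -2.7, 0.8]
[3.9, -5.8, -2.6, 0.8]
[4.0, -5.8, -2.5, 0.8]
[4.2, -5.7, -2.4, 0.8]
[4.3, -5.7, -2.3, 0.8]
```

Emit:
apply_moves --moves '[[[3, -6, -3.2, 0.8], [3.2, -6, -3.1, 0.8], [3.3, -6, -3, 0.8], [3.5, -5.9, -2.9, 0.8], [3.6, -5.9, -2.8, 0.8], [3.8, -5.9, -2.7, 0.8], [3.9, -5.8, -2.6, 0.8], [4, -5.8, -2.5, 0.8], [4.2, -5.7, -2.4, 0.8], [4.3, -5.7, -2.3, 0.8]]]'

```text
clock: 28.85
eef_pos: [0.5888, -0.0381, 0.1298]
tool_rot: [0.943, -0.184, 0.058, 0.271]
ft_force: [-5.9, 1.4, 5.3]
grip_width: 0.0159
```

```bash
python3 st.py; python3 arc.py 45 55 4|head -2
```

```text
t 28.85 q [ 0.193  0.562  0.049  1.166 -0.551  2.18 ] w 0.0159 F [-5.9  1.4  5.3]
p [ 0.5888 -0.0381  0.1298] cup mm [-299.9   31.6  129.8]
cup axes x [0.345 0.915 0.21 ] y [ 0.773 -0.404  0.489] z [ 0.532 -0.006 -0.847]
door angle by TCP 57.4 r 0.216
[2.2, -2.8, -1.1, 0.4]
```

Emit:
apply_moves --moves '[[[0, 0, 0, 0], [0, 0, 0, 0], [0, 0, 0, 0], [0, 0, -15, 0], [0, 0, -20, 0], [0, 0, -20, 0], [0, 0, -15, 0], [6, 15, -25, 0], [6, 15, -25, 0], [6, 15, -25, 0]]]' --hand -0.4

```text
clock: 29.85
eef_pos: [0.5873, 0.0002, 0.2748]
tool_rot: [0.944, -0.183, 0.055, 0.271]
ft_force: [0.4, 0.2, -0.2]
grip_width: 0.0257
```

```bash
python3 st.py; python3 plan.py c -.258 -.073 .31 0 5|head -1;python3 - <<'E'
from workcell import cams
import cv2
from h import *
c=cams.camera("top");cv2.imwrite("pics/t3.png",c["color"][...,::-1])
E
```

```text
t 29.85 q [ 0.254  0.494  0.326  1.556 -0.541  2.25 ] w 0.0257 F [ 0.4  0.2 -0.2]
p [5.873e-01 2.000e-04 2.748e-01] cup mm [-338.3   31.3  274.8]
cup axes x [0.344 0.917 0.202] y [ 0.774 -0.399  0.491] z [ 0.531 -0.013 -0.847]
[-12.2, 24.2, 2.8, 0.0]
```

View pics/t3.png

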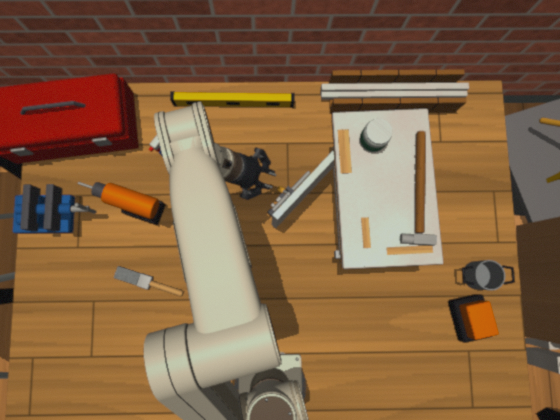

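Emit:
apply_moves --moves '[[[4, 10, -17, 0], [4, 10, -17, 0], [-6, 12, 4, 0], [-14, 21, 9, 0], [-14, 21, 9, 0], [-14, 21, 9, 0], [-14, 21, 9, 0], [-6, 10, 5, 0], [0, 0, 0, 0], [0, 0, 0, 0]]]' --hand -1

```text
clock: 30.9
eef_pos: [0.4839, -0.0886, 0.3205]
tool_rot: [0.944, -0.185, 0.062, 0.267]
ft_force: [0.7, -0.7, 0.7]
grip_width: 0.0001
```

```bash
python3 st.py; python3 plan.py c -.258 -.073 .245 0 5|head -1; python3 - <<'E'
from workcell import cams
import cv2
from h import *
c=cams.camera("top");cv2.imwrite("pics/t4.png",c["color"][...,::-1])
P=np.load("P.npy");d=cam("pics/top0.npz")
for a in(40,45,50,55):
    r=np.radians(a);print(a,proj(d,cw(P,[-.118-.296*np.sin(r),.148-.296*np.cos(r),.248])).round(1))
E
```

```text
t 30.9 q [ 0.13   0.208  0.038  1.46  -0.553  2.105] w 0.0001 F [ 0.7 -0.7  0.7]
p [ 0.4839 -0.0886  0.3205] cup mm [-252.7  -74.8  320.5]
cup axes x [0.345 0.913 0.216] y [ 0.776 -0.407  0.482] z [ 0.528  0.001 -0.849]
[-3.3, -8.2, 12.3, 0.0]
40 [[281.  220.9]]
45 [[273.6 214.7]]
50 [[266.7 207.9]]
55 [[260.5 200.5]]
```

Emit:
apply_moves --moves '[[[-2, -6, 9, 0], [-3, -8, 12, 0], [-3, -8, 12, 0], [-3, -8, 12, 0], [-3, -8, 12, 0], [-1, -3, 4, 0], [0, 0, 0, 0], [0, 0, 0, 0], [0, 0, 0, 0], [0, 0, 0, 0]]]'

```text
clock: 31.95
eef_pos: [0.4925, -0.0789, 0.2375]
tool_rot: [0.944, -0.182, 0.062, 0.267]
ft_force: [-0.9, -1.0, -0.3]
grip_width: 0.0001
```

```bash
python3 st.py; python3 plan.py c -.358 .078 .240 0 10|head -1
```

```text
t 31.95 q [ 0.147  0.269 -0.1    1.269 -0.551  2.118] w 0.0001 F [-0.9 -1.  -0.3]
p [ 0.4925 -0.0789  0.2375] cup mm [-262.2  -65.9  237.5]
cup axes x [0.34  0.916 0.214] y [ 0.779 -0.402  0.481] z [ 0.527  0.003 -0.85 ]
[10.0, -13.1, -5.2, 0.0]
```

Emit:
apply_moves --moves '[[[6, -8, -3, 0], [6, -8, -3, 0], [6, -8, -3, 0], [6, -8, -3, 0], [6, -8, -3, 0], [6, -8, -3, 0], [6, -8, -3, 0], [6, -8, -3, 0], [6, -8, -3, 0], [6, -8, -3, 0]]]'

```text
clock: 32.95
eef_pos: [0.5868, -0.012, 0.239]
tool_rot: [0.944, -0.182, 0.064, 0.266]
ft_force: [-1.1, -1.0, -0.3]
grip_width: -0.0001
```

```bash
python3 st.py; python3 plan.py c -.36 .085 .240 0 10|head -1
```

```text
t 32.95 q [ 0.235  0.481  0.216  1.422 -0.544  2.22 ] w -0.0001 F [-1.1 -1.  -0.3]
p [ 0.5868 -0.012   0.239 ] cup mm [-326.1   30.4  239. ]
cup axes x [0.339 0.915 0.218] y [ 0.779 -0.403  0.479] z [ 0.527  0.007 -0.85 ]
[3.9, -4.8, -1.8, 0.0]
```

Emit:
apply_moves --moves '[[[6, -7, -3, 0], [6, -7, -3, 0], [6, -6, -2, 0], [6, -6, -2, 0], [6, -6, -2, 0], [6, -6, -2, 0], [4, -4, -1, 0], [2, -2, -1, 0], [0, 0, 0, 0], [0, 0, 0, 0]]]'

```text
clock: 33.95
eef_pos: [0.651, 0.0259, 0.2371]
tool_rot: [0.945, -0.181, 0.065, 0.266]
ft_force: [0.6, -1.0, -0.4]
grip_width: 0.0002
```

```bash
python3 st.py
```

```text
t 33.95 q [ 0.268  0.637  0.472  1.539 -0.541  2.254] w 0.0002 F [ 0.6 -1.  -0.4]
p [0.651  0.0259 0.2371] cup mm [-362.    95.8  237.1]
cup axes x [0.336 0.916 0.219] y [ 0.781 -0.401  0.479] z [ 0.527  0.01  -0.85 ]
```

Emit:
apply_moves --moves '[[[-6, 6, 2, 0], [-12, 12, 4, 0], [-14, 12, 4, 0], [-14, 12, 4, 0], [0, 10, -20, 0], [5, 15, -25, 0], [5, 15, -25, 0], [5, 15, -25, 0], [5, 15, -25, 0], [0, 0, 0, 0]]]'

```text
clock: 34.95
eef_pos: [0.5741, -0.0023, 0.3797]
tool_rot: [0.944, -0.181, 0.062, 0.267]
ft_force: [0.1, 0.1, -0.7]
grip_width: 0.0002
```

```bash
python3 st.py; python3 - <<'E'
from workcell import cams
import cv2
from h import *
c=cams.camera("top");cv2.imwrite("pics/t5.png",c["color"][...,::-1]);P=np.load("P.npy")
# difference vs first picture away from door; door edge check
a=cv2.imread("pics/top0.png").astype(int);b=c["color"][...,::-1].astype(int)
D=np.abs(a-b).max(2)>40
for n,(x,y,w,h) in dict(hammer=(395,125,45,125),tin=(358,115,36,40),offcut=(188,168,46,54),tape=(186,225,28,30),brush=(110,260,75,38),drill=(75,178,92,48),spray=(146,125,44,45)).items(): print(n,D[y:y+h,x:x+w].mean().round(3))
for g in(65,70,75,80,85,90,95):
    r=np.radians(g);u=proj(c,cw(P,[[-.118-q*np.sin(r)+.009*np.cos(r),.148-q*np.cos(r)-.009*np.sin(r),.248] for q in(.06,.12,.18,.24,.28)]))
    print(g,u[-1].round(),[int(b[int(round(v)),int(round(k))].min()) for k,v in u])
s=cams.camera("scene");cv2.imwrite("pics/s5.png",s["color"][...,::-1])
a=cv2.imread("pics/scene0.png").astype(int);D=np.abs(a-s["color"][...,::-1].astype(int)).max(2)>40
print("scene top-board region diff",D[260:350,145:300].mean().round(3))
w=cams.camera("wrist");cv2.imwrite("pics/w11.png",w["color"][...,::-1]);np.savez("pics/w11.npz",**{k:w[k] for k in("fovy","cx","cy","camera_from_world")})
E
```

```text
t 34.95 q [ 0.256  0.442  0.515  1.777 -0.542  2.242] w 0.0002 F [ 0.1  0.1 -0.7]
p [ 0.5741 -0.0023  0.3797] cup mm [-336.1   17.9  379.7]
cup axes x [0.337 0.917 0.215] y [ 0.78  -0.4    0.482] z [ 0.528  0.005 -0.849]
hammer 0.0
tin 0.0
offcut 0.914
tape 1.0
brush 0.073
drill 0.039
spray 0.868
65 [257. 185.] [64, 64, 57, 52, 38]
70 [253. 177.] [65, 65, 65, 33, 26]
75 [250. 169.] [113, 65, 65, 36, 29]
80 [247. 160.] [189, 86, 68, 23, 29]
85 [245. 151.] [187, 188, 189, 54, 32]
90 [244. 143.] [189, 157, 64, 61, 47]
95 [244. 134.] [118, 64, 59, 60, 62]
scene top-board region diff 0.003
```

Emit:
apply_moves --moves '[[[-10, 8, -4, 0], [-21, 15, -8, 0], [-21, 15, -8, 0], [-21, 15, -8, 0], [-21, 15, -8, 0], [-21, 15, -8, 0], [-21, 15, -8, 0], [-21, 15, -8, 0], [-21, 15, -8, 0], [0, 0, 0, 0]]]'

```text
clock: 36.1
eef_pos: [0.3416, -0.0158, 0.4514]
tool_rot: [0.944, -0.176, 0.045, 0.275]
ft_force: [0.7, -0.2, 0.2]
grip_width: -0.0003
```

```bash
python3 st.py; cat > chk.py <<'E'
from workcell import cams
import cv2
from h import *
c=cams.camera("top");P=np.load("P.npy")
a=cv2.imread("pics/top0.png").astype(int);im=np.ascontiguousarray(c["color"][...,::-1]);cv2.imwrite("pics/t6.png",im);b=im.astype(int)
D=np.abs(a-b).max(2)>40
for n,(x,y,w,h) in dict(hammer=(395,125,45,125),tin=(358,115,36,40),offcut=(188,168,46,54),tape=(186,225,28,30),brush=(110,260,75,38),drill=(75,178,92,48),spray=(146,125,44,45)).items(): print(n,D[y:y+h,x:x+w].mean().round(3),end="; ")
# brass in the region of the opened door
h=cv2.cvtColor(im,cv2.COLOR_BGR2HSV);m=((h[...,0]>14)&(h[...,0]<28)&(h[...,1]>190)&(h[...,2]>110)).astype(np.uint8)
m[:95]=0;m[190:]=0;m[:,:225]=0;m[:,335:]=0
n,l,s,ce=cv2.connectedComponentsWithStats(m)
print("\nbrass",[(s[i].tolist(),ce[i].round(1).tolist()) for i in range(1,n) if s[i,4]>5])
def dp(g,out,r,z): # point in door frame: out from outer face, r from hinge
    t=np.radians(g);return cw(P,[-.118-r*np.sin(t)-out*np.cos(t),.148-r*np.cos(t)+out*np.sin(t),z])[0]
for g in(80,84,86,88,90):
    print(g,"edge out/in",proj(c,[dp(g,0,.296,.248),dp(g,-.018,.296,.248)]).round(1).tolist(),"knob th0,.2,.5",[proj(c,dp(g,.014+.042*np.cos(np.pi/3-t),.211,.17-.042*np.sin(np.pi/3-t)))[0].round(1).tolist() for t in(0,.2,.5)])
E
python3 chk.py
```

```text
t 36.1 q [ 0.379  0.017  0.145  1.94  -0.515  2.383] w -0.0003 F [ 0.7 -0.2  0.2]
p [ 0.3416 -0.0158  0.4514] cup mm [-329.9 -214.8  451.4]
cup axes x [0.337 0.924 0.183] y [ 0.776 -0.382  0.503] z [ 0.534 -0.028 -0.845]
hammer 0.0; tin 0.0; offcut 0.008; tape 0.611; brush 0.633; drill 0.008; spray 0.0; 
brass [([225, 95, 66, 7, 431], [258.8, 97.8])]
80 edge out/in [[240.6, 158.1], [242.0, 164.5]] knob th0,.2,.5 [[268.3, 151.3], [267.8, 148.6], [267.2, 145.1]]
84 edge out/in [[239.3, 150.8], [240.2, 157.2]] knob th0,.2,.5 [[268.2, 146.4], [267.8, 143.7], [267.5, 140.1]]
86 edge out/in [[238.8, 147.2], [239.5, 153.6]] knob th0,.2,.5 [[268.3, 144.0], [268.0, 141.3], [267.7, 137.7]]
88 edge out/in [[238.5, 143.5], [238.9, 149.9]] knob th0,.2,.5 [[268.4, 141.6], [268.3, 138.9], [268.1, 135.2]]
90 edge out/in [[238.3, 139.8], [238.5, 146.2]] knob th0,.2,.5 [[268.7, 139.2], [268.6, 136.5], [268.5, 132.8]]
```

```bash
python3 - <<'E'
import cv2,numpy as np
a=cv2.imread("pics/top0.png");b=cv2.imread("pics/t6.png")
print("initial knob BGR",a[230:236,329:336].tolist()[2])
A=a.astype(int);B=b.astype(int);D=np.abs(A-B).max(2)
# door white/gray pixel map and changed pixels
hs=cv2.cvtColor(b,cv2.COLOR_BGR2HSV)
for y in range(128,172):
    print(y,"".join("W" if (hs[y,x,1]<70 and hs[y,x,2]>110) else "d" if hs[y,x,2]<70 else "g" if hs[y,x,1]<90 else "Y" if (B[y,x,2]>160 and B[y,x,0]<60 and B[y,x,1]>95) else "+" if D[y,x]>30 else "." for x in range(232,340)))
E
```

```text
initial knob BGR [[39, 107, 149], [37, 108, 152], [34, 110, 153], [35, 119, 167], [42, 138, 188], [55, 145, 190], [78, 129, 161]]
128 ................................................................................Y................Y...WWWWWWW
129 .....................................................................................................WWWWWWW
130 ......................................................................................Y..............WWWWW..
131 ......................................Y.....Y........................................................WWWWW..
132 .....................................................................................................WWWWW..
133 .....................................................................................................WWWWW..
134 .....................................................................................................WWWWW..
135 ....................................Y................................................................gWWWW..
136 ..............................................................
[... 3301 characters left out ...]
gggg++++++++...ggWWWWW
166 ..........ggggggggggggggggggggggggggggggggggggggggggggggggggggggggggggggggggggggg+++++++++++++++++...gggWWWW
167 ..........+gggggggggggggggggggggggggggggggggggggggggggggggggggggggggggggg+++++++++++++++++++++++++...gggWWWW
168 ..........+gggggggggggggggggggggggggggggggggggggggggggggggggggg+++++++++++++++++++++++++++++++++++...gggWWWW
169 ..........+gggggggggggggggggggggggggggggggggggggggg+g++d+++++++++++++++++++++++++++++++++++++++++++..gggWWWW
170 ...........gggggggggggggggggggggggggggggggg++++++++++++dd++++++++++++++++++++++++++++++++++++++++++..gggWWWW
171 ...........ggggggggggggggggggggggg+++++++++++++++++++++d++++++++++++++++++++++++++++++++++++++.......gggWWWW
```

```bash
python3 - <<'E'
from workcell import cams
import cv2
from h import *
c=cams.camera("scene");P=np.load("P.npy");im=np.ascontiguousarray(c["color"][...,::-1]);cv2.imwrite("pics/s6.png",im)
def dp(g,out,r,z):
    t=np.radians(g);return cw(P,[-.118-r*np.sin(t)-out*np.cos(t),.148-r*np.cos(t)+out*np.sin(t),z])[0]
for g in(86,):
  for t in(0,.1,.2,.3,.5,.7):
    print(t,[proj(c,dp(g,.014+q*np.cos(np.pi/3-t),.211,.17-q*np.sin(np.pi/3-t)))[0].round(1).tolist() for q in(0,.026,.042,.058)])
  print("edge",proj(c,[dp(g,0,.296,.248),dp(g,0,.0,.248)]).round(1).tolist())
b=im.astype(int);u=proj(c,dp(86,.035,.211,.134))[0].astype(int)
for y in range(u[1]-20,u[1]+16):
    print(y,u[0]-22," ".join("%3d"%(2*b[y,x,2]//2-b[y,x,0]) for x in range(u[0]-22,u[0]+16)))
E
```

```text
0 [[331.1, 246.0], [334.0, 251.4], [335.8, 254.6], [337.5, 257.8]]
0.1 [[331.1, 246.0], [334.7, 251.5], [336.9, 254.8], [339.1, 258.1]]
0.2 [[331.1, 246.0], [335.4, 251.6], [338.0, 255.0], [340.5, 258.4]]
0.3 [[331.1, 246.0], [336.0, 251.7], [339.0, 255.1], [342.0, 258.5]]
0.5 [[331.1, 246.0], [337.1, 251.6], [340.8, 255.0], [344.5, 258.4]]
0.7 [[331.1, 246.0], [338.0, 251.3], [342.3, 254.6], [346.5, 257.8]]
edge [[344.1, 209.5], [290.7, 293.0]]
234 313  87  77  70  75  83  86  86  74  53  39  34  33  33  33  34  32  28  23  21  20  18  20  19  19  20  21  22  22  31  56  77  85  88  89  88  87  86  84
235 313  78  69  74  83  86  85  77  57  42  33  32  33  33  33  32  29  24  22  19  17  19  22  20  19  21  22  23  21  24  35  55  72  87  88  87  86  85  85
236 313  69  72  82  87  86  81  65  46  36  33  32  32  32  32  29  26  23  21  17  17  19  19  20  20  22  23  21  21  23  24  31  54  84  88  86  86  85  85
237 313  70  80  87  86  83  70  51  40  34  35  33  33  33  31  26  23  23  20  17  18  19  19  19  21  22  23  28  29  23  22  25  49  83  87  84  85  85  86
238 313  7
[... 4409 characters left out ...]
  87  88  89  89  89  90  90  91  91  90  89  90  92  95  94
266 313  22  22  21  18  19  21  22  22  26  39  46  47  47  47  50  68  83  87  88  88  88  88  87  88  89  88  90  90  89  91  90  91  90  90  92  93  94  91
267 313  22  21  19  18  20  22  21  23  33  45  47  46  46  47  51  69  86  87  88  88  88  88  89  89  89  89  90  90  90  91  91  90  90  91  93  95  92  84
268 313  21  21  19  18  19  21  21  26  40  47  48  47  46  48  57  74  86  87  87  88  88  89  90  90  89  90  89  90  90  90  91  91  92  94  95  93  85  75
269 313  20  20  19  19  20  21  26  36  46  54  56  48  47  50  67  84  86  86  88  88  89  88  91  90  90  89  90  90  90  90  89  91  93  95  94  89  78  74
```

```bash
python3 - <<'E'
import cv2
from h import *
c=cam("pics/w11.npz");P=np.load("P.npy");im=cv2.imread("pics/w11.png")
def dp(g,out,r,z):
    t=np.radians(g);return cw(P,[-.118-r*np.sin(t)-out*np.cos(t),.148-r*np.cos(t)+out*np.sin(t),z])[0]
h=cv2.cvtColor(im,cv2.COLOR_BGR2HSV);m=((h[...,0]>10)&(h[...,0]<28)&(h[...,1]>190)&(h[...,2]>60)).astype(np.uint8)
print("hinge,edge out,edge in",proj(c,[dp(86,0,0,.248),dp(86,0,.296,.248),dp(86,-.018,.296,.248)]).round(1).tolist())
n,l,s,ce=cv2.connectedComponentsWithStats(m)
print([(s[i].tolist()) for i in np.argsort(-s[1:,4])[:6]+1])
u=np.random.default_rng(0).normal(size=(3000,3));u/=np.linalg.norm(u,axis=1)[:,None]
for g in(84,86,88):
  for th in(0,.15,.3,.45):
    a=np.pi/3-th;pts=np.vstack([dp(g,.014+r*np.cos(a),.211,.170-r*np.sin(a))+.009*u for r in(.035,.049)])
    q=proj(c,pts);print(g,th,q.min(0).round(1),q.max(0).round(1))
E
```

```text
hinge,edge out,edge in [[412.4, 229.7], [370.9, -47.3], [340.3, -28.7]]
[[213, 187, 257, 105, 5661], [490, 73, 40, 110, 1044], [430, 81, 38, 76, 856], [472, 183, 25, 54, 378], [452, 0, 46, 13, 359], [446, 157, 14, 42, 277]]
84 0 [355.3   9.2] [375.7  38.2]
84 0.15 [360.4   6.7] [383.2  36.7]
84 0.3 [365.5   4.8] [390.6  35.7]
84 0.45 [370.3   3.5] [397.9  35.2]
86 0 [362.4   6.5] [382.9  35.3]
86 0.15 [367.7   4.2] [390.5  34. ]
86 0.3 [372.9   2.5] [398.1  33. ]
86 0.45 [377.8   1.3] [405.5  32.6]
88 0 [369.6   4.1] [390.1  32.7]
88 0.15 [375.   2.] [397.8  31.5]
88 0.3 [380.2   0.4] [405.6  30.7]
88 0.45 [385.3  -0.6] [413.1  30.3]
```

```bash
python3 - <<'E'
import cv2,numpy as np
im=cv2.imread("pics/w11.png").astype(int)
for y in range(0,50,2): print(y," ".join("%3d"%(im[y,x,2]-im[y,x,0]) for x in range(340,424,2)))
E
```

```text
0  15  15  15  19  41  37  36  37  37  37  37  37  37  37  37  38  38  38  38  49 123 138 136 137 136 136 135 132 130 135 140 144 145 141 139 139 137 134 133 134 133 131
2  15  15  15  17  39  37  37  37  36  36  37  36  37  38  38  38  37  38  38  46 113 135 134 134 136 136 135 132 132 135 140 145 144 142 139 138 137 134 134 133 133 132
4  15  15  15  15  34  39  37  36  36  36  37  37  37  37  38  37  38  37  37  44  85 121 136 141 137 136 134 133 131 135 141 144 146 142 139 138 137 134 134 134 133 132
6  15  15  15  15  26  39  36  36  36  36  38  38  37  38  37  38  37  37  39  42  75 130 146 156 159 137 134 133 132 135 140 144 147 143 140 139 137 135 134 135 133 131
8  15  15  15  16  20  40  36  36  36  37  37  37  37  37  38  38  37  38  39  39  68 137 151 160 165 157 137 134 131 135 141 145 146 143 139 139 136 136 135 135 133 131
10  16  16  15  15  18  40  36  36  36  38  37  37  37  37  38  38  38  38  38  39  67 139 157 163 166 160 140 135 132 135 140 144 146 143 139 139 137 136 136 136 133 132
12  15  16  15  15  16  37  37  36  37  38  37  36  37  38  38  38  38  38  39 
[... 2469 characters left out ...]
 141 140 136 135
42  15  14  15  15  16  15  16  15  29  38  35  37  37  37  37  36  36  35  35  35  35  36  41  16  18  83 139 142 140 136 135 140 146 143 140 142 141 140 142 140 138 138
44  15  16  15  16  15  16  15  15  22  41  37  38  37  36  36  35  36  36  35  35  36  36  40  22   5  34 135 143 140 137 134 141 145 142 140 141 142 140 141 140 138 137
46  15  16  15  15  16  15  15  15  18  41  37  36  36  35  36  36  35  35  35  37  37  37  39  28   7  26 125 142 140 139 136 141 144 142 141 142 141 140 141 140 139 136
48  16  15  15  15  15  15  15  15  16  37  38  35  36  36  36  35  36  36  37  36  37  38  39  34   7  18 113 143 142 140 136 140 144 142 140 142 142 140 142 140 138 138
```

Emit:
apply_moves --moves '[[[7, 15, 11, 0], [7, 15, 11, 0], [7, 15, 11, 0], [7, 15, 11, 0], [7, 15, 11, 0], [7, 15, 11, 0], [7, 15, 11, 0], [0, 0, 0, 0], [0, 0, 0, 0], [0, 0, 0, 0]]]'

```text
clock: 37.2
eef_pos: [0.3544, -0.1597, 0.4346]
tool_rot: [0.944, -0.174, 0.035, 0.278]
ft_force: [0.4, -0.0, 0.2]
grip_width: -0.0003
```

```bash
python3 st.py; python3 chk.py | head -1; python3 - <<'E'
from workcell import cams
import cv2,numpy as np
s=cams.camera("scene");a=cv2.imread("pics/scene0.png").astype(int);D=np.abs(a-s["color"][...,::-1].astype(int)).max(2)>40
for n,(x,y,w,h) in dict(brush=(276,128,52,30),tape=(292,172,26,20),offcut=(305,194,48,30),drill=(335,125,50,56),spray=(370,166,30,54)).items(): print(n,D[y:y+h,x:x+w].mean().round(3),end="; ")
E
```

```text
t 37.2 q [-0.017 -0.047  0.046  1.69  -0.567  1.926] w -0.0003 F [ 0.4 -0.   0.2]
p [ 0.3544 -0.1597  0.4346] cup mm [-185.7 -206.5  434.6]
cup axes x [0.338 0.927 0.162] y [ 0.774 -0.372  0.512] z [ 0.535 -0.048 -0.843]
hammer 0.0; tin 0.0; offcut 0.0; tape 0.0; brush 0.0; drill 0.0; spray 0.0; 
brush 0.0; tape 0.0; offcut 0.103; drill 0.0; spray 0.0;
```

```bash
python3 -c "
from workcell import workorder
print(workorder.job_done())"
```

```text
the job is handed in; nothing more can be done
None
```

The cupboard is open with the bolt drawn, and I handed the job in at about 37 s of the 62 s allowed. I don't have a verdict, because `job_done` reports none.

**What I did:**
- **Bolt:** I lifted the handle out of its notch and slid the bolt about 42 mm, until it stopped with about 15 N at the tool. I then turned the handle down and pressed it until it bottomed in the second notch, at about 33 N.
- **Door:** I pulled it to about 48° by the knob, then pushed it on from behind. The arm is clear of everything.

**Last checks:**
- **Door angle:** it measures about 86° in the top camera.
- **Tools and tins:** the hammer, tin, offcut, tape, brush, drill and spray bottle show no change in the top camera. The scene camera agrees for the brush, tape, drill and spray. It shows a 10% change around the offcut, which I put down to the open door now standing in front of it.

**What went wrong or is uncertain:**
- **First lift:** the knob slipped in the fingers and the bolt did not slide. I gripped it again and the second lift worked.
- **Handle angle:** pulling the door raised the handle slightly. My best measurement is about 0.15 rad, with a rougher scene-camera estimate of 0.2 to 0.3. That is still well inside the notch, below the 0.72 where it would clear, so I left it and did not press it down again.

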